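# Stow the telescoping camera mast

### The arm

A 6-joint arm with a two-finger parallel gripper is mounted at the origin on a cart in front of the work surface, level with it; the furniture and walls round the work are solid. World frame = base frame: x ahead of the robot, y to its left, z up, the work surface at z = 0. Lengths are in m, angles in rad, forces in N, time in s.
With the tool pointing down it reaches from about 0.35 to 0.775 m from the base axis. Payload 7.3 kg.
Tool frame: the origin (TCP) lies midway between the tips of the shut fingers; the grasp point (between the pads) lies 19 mm behind it (manip.pinch_z is the distance from the TCP to the grasp point, in m); y points along the fingers, z is the direction in which the jaws open and shut, and the axes are right-handed (so a half turn about y gives the same grasp; the last joint's range is limited). The gripper opens to 92 mm and grips with 3 to 60 N. Pads are 19 mm wide; open, the fingers measure 130 mm over their backs; the gripper's body (75 mm by 190 mm) begins 47 mm behind the grasp point.
Start: joints at [-1.483, 0.342, 1.524, -0, 1.275, -0.146], TCP at [0.122, -0.511, 0.193] pointing down, gripper open.
Joint ranges: [-2.53, 2.53], [-0.77, 2.02], [0.04, 2.7], [-1, 4.14], [0.28, 2.66], [-3.11, 3.11]. Speed limits (rad/s): [2.57, 2.57, 3.14, 3.14, 3.14, 3.14].

### API

Orientations are given as [roll, pitch, yaw] about the fixed x, y, z axes, in that order (R = Rz(yaw) Ry(pitch) Rx(roll)).
In Python, from cell import manip gives the robot as it stands. Calls block until the motion is done:
- manip.goto(position, orientation): joint-space move of the TCP to a pose.
- manip.move_straight(position, feed=0.15, frame=None): straight line of the TCP; frame=None keeps the orientation; feed is the mean speed in m/s.
- manip.goto_joints(angles): joint-space move.
- manip.command_gripper(opening, newtons=None): opening from 0.0 (shut) to 1.0 (fully open); newtons is the grip in N (None keeps the last); returns when the fingers have stopped.
- manip.dwell(seconds).
- manip.inverse_kinematics(position, orientation): joint angles nearest the present ones, or None.
- manip.state(): the state.
- manip.camera(name): name is "side" or "top"; returns a dict with "color" (480x640x3 uint8, red, green, blue), "intrinsics" (3x3 intrinsics, pixels), "world_to_cam" (4x4, takes a point from world to camera coordinates). Camera axes: x right, y down, z forward; pixel columns grow to the right and rows downward; lengths in m; the calibration is good to about 2 mm. A picture is of the moment at which its call begins. There is no depth.
A pose or a line that the arm cannot do raises manip.PlanningError and nothing moves.
- manip.sign_off(): hands the job in, once; it reports no verdict.
The state is a dict: "time_s": time; "q": joint angles; "qvel": joint speeds; "joint_efforts": joint torques, N m; "ee_pos": TCP position; "tool_rot": TCP orientation; "ft_force": force on the tool from outside, world axes, zero at the start; "torque": the same for the moment, N m; "opening": opening from 0.0 (shut) to 1.0 (fully open).
Only numpy, scipy, OpenCV 4.12 (cv2) and the standard library are available. Lean on these libraries where they do the work, as an engineer would, in place of code of your own. Each camera call takes 0.05 s, during which the arm holds its last target.

### The job

The camera has been taken off the blue-capped telescoping mast: collapse that mast fully by pressing it straight down from the top, the thin inner tube home first and then the middle tube, and let go of it. Leave the orange-capped mast standing at its present height.

Things in the scene. Friction and masses are not known exactly. Their poses are not given: they have to be found in the camera images.
- blue_top (a point): Centre of the flat top of the blue cap (disc, 33 mm across, 12 mm thick, fixed on the inner tube, to be pressed) of the mast to collapse. The mast is upright; its rubber foot, 64 mm across, is held to the worktop and cannot move. The point is above the foot's centre at height 0.115 m + blue_inner + blue_middle: 199 to 225 mm at the start, 115 mm when collapsed; z is up
- blue_inner (a joint): Thin inner tube of the blue-capped mast, 17 mm in diameter, sliding vertically in the middle tube. Value: metres of tube still showing, 0 = fully home, 0.056 = fully out; starts at 0.042 to 0.055. When home, the underside of the blue cap sits on the middle tube's black collar (31 mm in diameter, 8 mm high). It slides at about 3 N and stays where it is left
- blue_middle (a joint): Middle tube, 25 mm in diameter, sliding vertically in the fixed outer tube (35 mm; top of its 39 mm black rim 95 mm above the worktop). Value: metres of tube still showing, 0 = fully home, 0.056 = fully out; starts at 0.042 to 0.055. Home: its collar sits on that rim. Slides at about 9 N, stays where left; so pressing the cap sends the inner tube home first, then this one, each to a firm stop
- orange_top (a point): Centre of the flat top of the orange cap on a second mast of the same build and sizes, also extended, which is to be left alone. Which mast stands where varies
Not all that is in view belongs to the job. Leave any purple or yellow look-alike of the part that bears blue_top alone.

How it is judged:
On the way, in this order (a step that is already met when the one before it is completed fails the run):
1. the inner tube of the blue-capped mast is home (value of joint blue_inner below 0.006 m), for 0.05 s.
2. the middle tube is home too (value of joint each of blue_inner, blue_middle below 0.006 m), for 0.2 s.
At the end, for the whole second after the job is handed in: Both tubes of the blue-capped mast are home, each with less than 6 mm still showing, and the top of the orange-capped mast is within 10 mm of where it was (all of step 2 and distance of orange_top from where it was at the start of the episode below 0.01 m); the robot touches nothing.
It fails at once if the middle tube of the blue-capped mast is pushed well in (less than 30 mm showing) while the inner tube is still out (more than 12 mm showing) (value of joint blue_inner above 0.012 m and value of joint blue_middle below 0.03 m).
It fails at once if the top of the orange-capped mast is moved by more than 10 mm (distance of orange_top from where it was at the start of the episode above 0.01 m).
It also fails if it takes over 32 s, if anything falls off the work surface, if the arm or the gripper's body presses on something with over 40 N, if the wrist force passes 120 N, or if a joint passes its speed limit or range.

## Working session

There is one attempt and no reset: what is moved stays moved. The work goes in short steps, each a Python script; the robot and the scene stay as the last script left them, time stands still between calls to the robot, and variables do not carry over. Pictures are saved under pics/ and viewed, and the job is handed in when it is done.

```bash
mkdir -p pics
python3 - <<'E'
from cell import manip
import cv2,pickle
d={}
for n in("side","top"):
    c=manip.camera(n);d[n]=c;cv2.imwrite(f"pics/{n}0.png",c["color"][:,:,::-1])
    print(n,c["intrinsics"],c["world_to_cam"])
pickle.dump(d,open("d0.pkl","wb"))
s=manip.state();print(s["time_s"],s["tool_rot"],s["ee_pos"],s["ft_force"])
E
```

```text
side [[495.18747098   0.         317.18427993]
 [  0.         495.18747098 234.79155221]
 [  0.           0.           1.        ]] [[-0.98150337 -0.1897142   0.02568386  0.5977665 ]
 [-0.09894503  0.38783674 -0.91640196  0.1163644 ]
 [ 0.16389332 -0.9019929  -0.39943434  0.99825354]
 [ 0.          0.          0.          1.        ]]
top [[523.32460827   0.         317.93136813]
 [  0.         523.32460827 242.71156035]
 [  0.           0.           1.        ]] [[ 0.02586629 -0.99960934  0.01058828  0.03392661]
 [-0.99308334 -0.02690799 -0.11428662  0.6076065 ]
 [ 0.11452688 -0.00755888 -0.99339139  1.18172647]
 [ 0.          0.          0.          1.        ]]
0.1 [-1.57213188e+00  2.31837307e-04 -2.90777103e+00] [ 0.1216345  -0.51031293  0.19192755] [-0.48011621 -0.78519484  0.2075875 ]
```

View pics/side0.png

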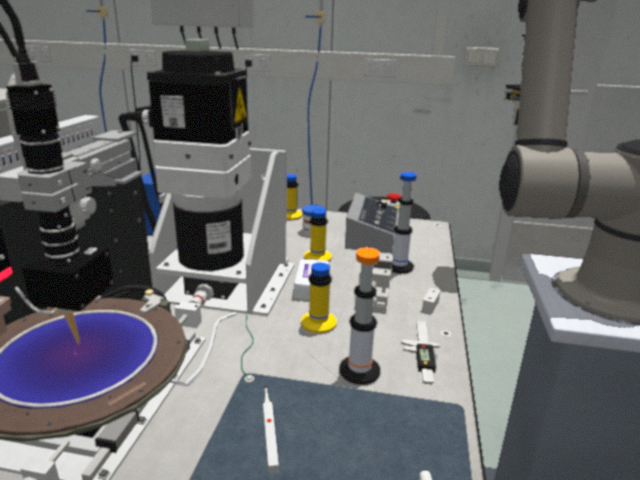

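View pics/top0.png

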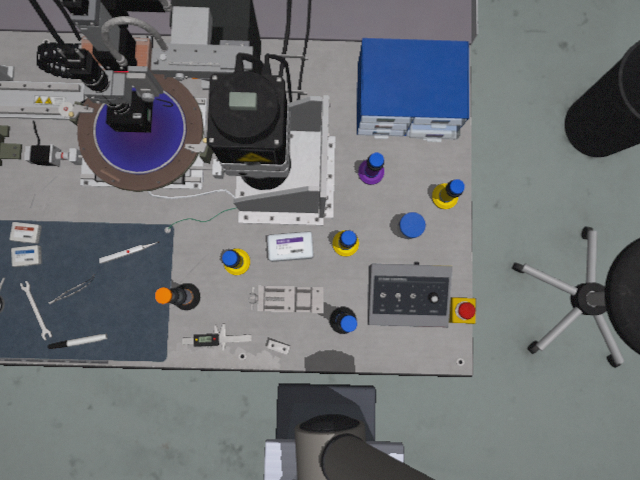

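Candidates with blue caps in the top view: (348,323) has a black foot. (234,257), (347,238) and (455,187) have yellow bodies, (375,160) is purple, and (411,225) is a flat blue disc. Only (348,323), seen at about (408,177) in the side view, shows grey tubes with black collars and a black foot, so it fits. I'll check it in a crop and triangulate.

```bash
cat > h.py <<'E'
import numpy as np,cv2
def P(c): return c["intrinsics"]@c["world_to_cam"][:3]
def ray(c,uv):
    T=c["world_to_cam"];R=T[:3,:3];o=-R.T@T[:3,3]
    d=R.T@np.linalg.inv(c["intrinsics"])@[uv[0],uv[1],1];return o,d
def plane(c,uv,z):
    o,d=ray(c,uv);return o+d*(z-o[2])/d[2]
def tri(a,ua,b,ub):
    X=cv2.triangulatePoints(P(a),P(b),np.float64(ua).reshape(2,1),np.float64(ub).reshape(2,1))[:,0];return X[:3]/X[3]
def blob(c,box,lo,hi):
    x0,y0,x1,y1=box;h=cv2.cvtColor(c["color"][y0:y1,x0:x1],cv2.COLOR_RGB2HSV)
    m=cv2.inRange(h,lo,hi);n,l,s,ct=cv2.connectedComponentsWithStats(m)
    i=1+s[1:,4].argmax();return ct[i]+[x0,y0],s[i]+np.array([x0,y0,0,0,0])
def proj(c,X):
    p=P(c)@np.r_[X,1];return p[:2]/p[2]
E
python3 - <<'E'
from h import *;import pickle
d=pickle.load(open("d0.pkl","rb"));S,T=d["side"],d["top"]
B=((100,120,70),(130,255,255));O=((5,150,120),(22,255,255))
for nm,sb,tb,k in(("blue",(390,165,425,190),(325,300,370,345),B),("orange",(345,240,390,270),(145,280,180,310),O)):
    cs,ss=blob(S,sb,*k);ct,st=blob(T,tb,*k);X=tri(S,cs,T,ct)
    print(nm,cs,ss,ct,st,X,[proj(S,X)-cs,proj(T,X)-ct])
    for z in(.195,.21,.225):print(z,plane(T,ct,z))
a=cv2.resize(S["color"][150:290,350:470],None,fx=4,fy=4);b=cv2.resize(T["color"][285:355,300:400],None,fx=4,fy=4)
im=np.zeros((560,400+480,3),np.uint8);im[:,:480]=a;im[:280,480:]=b
cv2.imwrite("pics/crop.png",cv2.resize(im,None,fx=.9,fy=.9)[:,:,::-1])
E
```

```text
blue [407.91056911 175.88617886] [401 172  15   9 123] [348.25108225 323.12987013] [340 315  17  18 231] [ 0.43000847 -0.01232833  0.20485254] [array([0.22724269, 0.01448707]), array([ 0.00404119, -0.21005083])]
0.195 [ 0.42924367 -0.01300704  0.195     ]
0.21 [ 0.42978675 -0.01197361  0.21      ]
0.225 [ 0.43032983 -0.01094018  0.225     ]
orange [367.55485893 255.2476489 ] [357 247  22  18 319] [162.87387387 295.13063063] [155 287  17  17 222] [0.4750167  0.35622011 0.1959343 ] [array([0.12522386, 0.01245221]), array([-0.00226988, -0.07763054])]
0.195 [0.47487051 0.3564715  0.195     ]
0.21 [0.47476054 0.35221659 0.21      ]
0.225 [0.47465056 0.34796168 0.225     ]
```

View pics/crop.png

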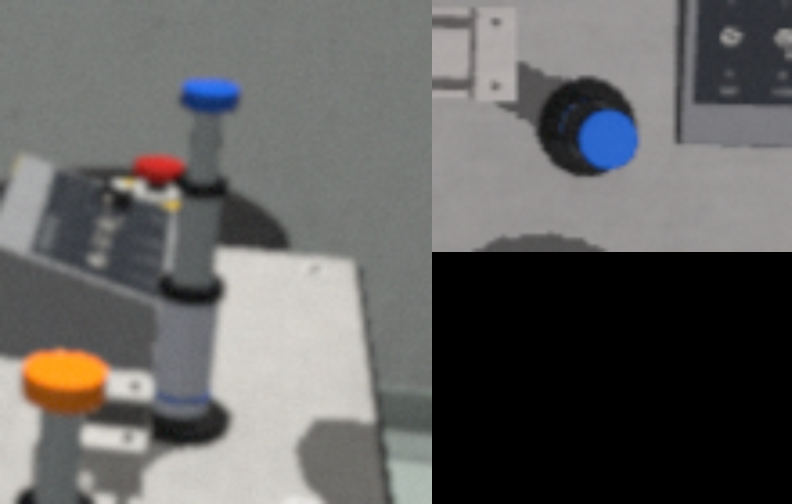

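The crop confirms it: blue cap, grey tubes with two black collars, black foot. The cap sits at about (0.430, -0.012), top at about 0.21 m. Next I shut the gripper and go above it.

Run:
```python
from cell import manip
from h import *
manip.move_straight([0.122,-0.511,0.30],feed=.2)
manip.command_gripper(0.0,20)
manip.goto([0.430,-0.012,0.29],[-np.pi/2,0,-1.55])
manip.move_straight([0.430,-0.012,0.235],feed=.1)
for n in("side","top"):
    c=manip.camera(n);cv2.imwrite(f"pics/{n}1.png",c["color"][:,:,::-1])
    if n=="side":cv2.imwrite("pics/side1c.png",cv2.resize(c["color"][80:290,300:500],None,fx=2.8,fy=2.8)[:,:,::-1])
s=manip.state();print(s["time_s"],s["ee_pos"],s["ft_force"],s["q"],s["opening"])
```

```text
5.1333 [ 0.43050243 -0.01219729  0.23573548] [ 0.06976717 -1.15992708  0.80369109] [-2.06657756e-01  1.31035214e-01  1.68352499e+00 -8.77351101e-06
  1.32547092e+00 -2.27251856e-01] 0.007523510190211576
```

View pics/side1c.png

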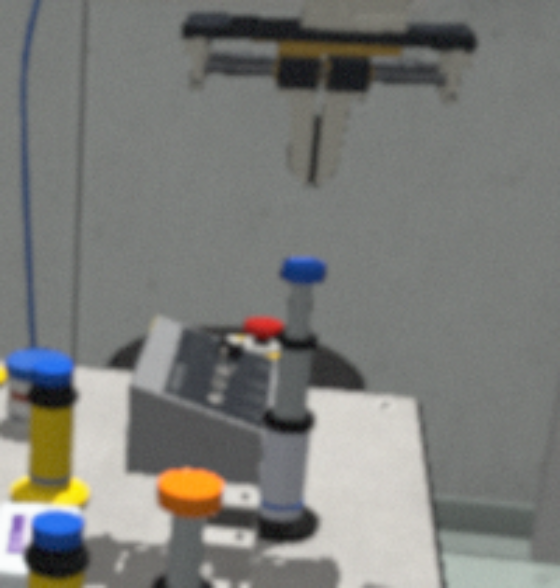

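The fingertip at crop (312,185) seems higher above the cap at (303,265) than the 25 mm I expected. Checking by projecting the TCP.

Run:
```python
from cell import manip
from h import *
B=((100,120,70),(130,255,255))
s=manip.state();X=np.array(s["ee_pos"]);c=manip.camera("side");t=manip.camera("top")
print(X,"tcp side px",proj(c,X),"top px",proj(t,X))
print("seen tip px",300+312/2.8,80+185/2.8)
print("cap .21",proj(c,[.430,-.012,.21]),"foot",proj(c,[.43,-.012,0]),"foot top cam",proj(t,[.43,-.012,0]))
print(blob(c,(390,165,425,190),*B))
```

```text
[ 0.43050243 -0.01219729  0.23573548] tcp side px [409.42199362 160.94397176] top px [349.2961767  323.27149753]
seen tip px 411.42857142857144 146.07142857142856
cap .21 [408.39172092 173.47917684] foot [398.83086293 266.51689658] foot top cam [342.18092544 319.61357474]
(array([407.93043478, 176.        ]), array([401, 172,  15,   9, 115]))
```

View pics/top1.png

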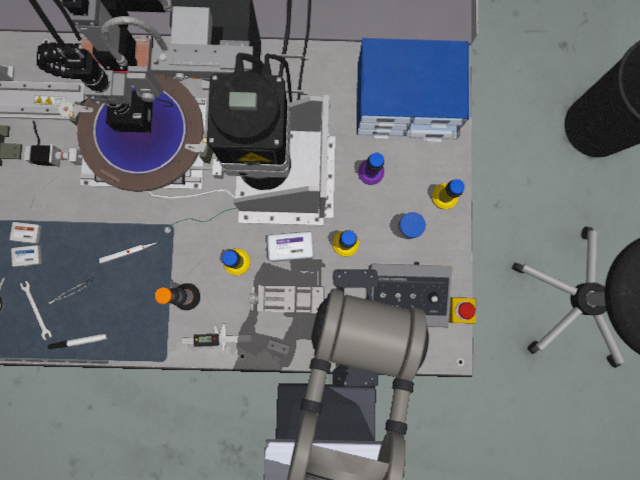

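Run:
```python
from cell import manip
from h import *
manip.dwell(.2)
c=manip.camera("side");s=manip.state();X=np.array(s["ee_pos"])
im=c["color"].copy();cv2.imwrite("pics/side2c.png",cv2.resize(im[80:290,300:500],None,fx=2.8,fy=2.8)[:,:,::-1])
print(X,proj(c,X),s["time_s"],s["qvel"])
```

```text
[ 0.43004931 -0.01198952  0.23513649] [409.61999982 161.2810793 ] 5.4833 [-0.00019218  0.00307269  0.00068592 -0.00043735 -0.00269302 -0.00104932]
```

View pics/side2c.png

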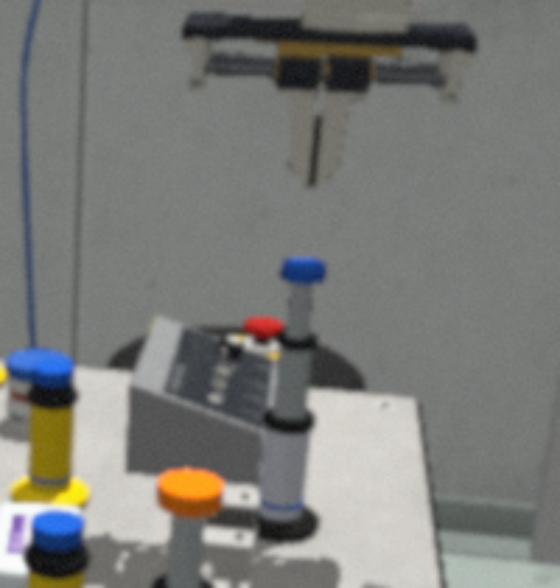

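Run:
```python
import cv2
im=cv2.imread("pics/side2c.png")[100:300,220:400]
im=cv2.convertScaleAbs(cv2.resize(im,None,fx=3,fy=3),alpha=3,beta=-200)
cv2.imwrite("pics/side2e.png",im)
```

```text
(no output)
```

View pics/side2e.png

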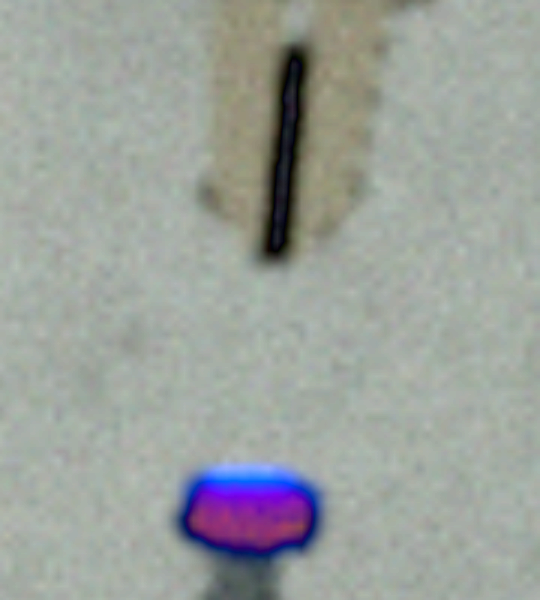

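Run:
```python
from h import *;import pickle
d=pickle.load(open("d0.pkl","rb"));S,T=d["side"],d["top"]
print("foot blue side",plane(S,(402.8,267),0),"top",plane(T,(343,320),0), tri(S,(402.8,267),T,(343,320)))
im=S["color"]
cv2.imwrite("pics/foot.png",cv2.resize(im[240:400,320:440],None,fx=5,fy=5)[:600,:,::-1])
cv2.imwrite("pics/foot2.png",cv2.resize(im[165:280,370:440],None,fx=5,fy=5)[:,:,::-1])
print("orange foot pred",proj(S,[.475,.355,0]),proj(T,[.475,.355,0]))
```

```text
foot blue side [ 4.21422783e-01 -1.17466987e-02 -5.55111512e-17] top [ 0.42914966 -0.01394558  0.        ] [ 0.42544846 -0.01400855 -0.00130008]
orange foot pred [359.24426328 370.42851578] [186.97828429 296.31483818]
```

View pics/foot2.png

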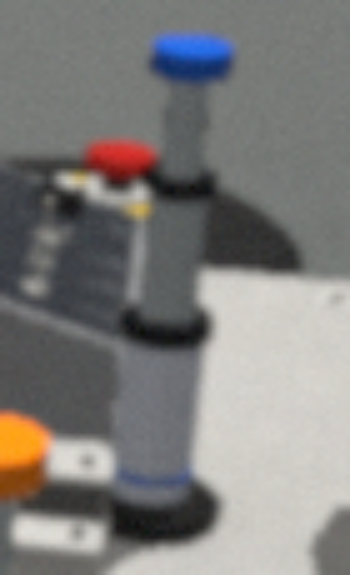

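View pics/foot.png

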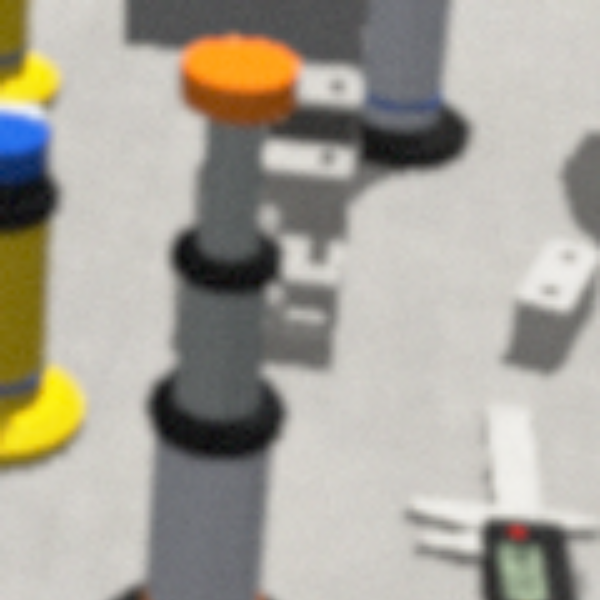

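The numbers for the mast agree in both views to within a few mm. The visible fingertip at px (411,147) sits about 14 px above the projected TCP at (409.5,161). I'll go down in small force-monitored steps, so that contact settles the height.

Run:
```python
from cell import manip
from h import *
s=manip.state();f0=s["ft_force"][2];print(s["time_s"],f0)
for z in(.22,.21,.205,.20,.195):
    manip.move_straight([.43,-.012,z],feed=.06)
    s=manip.state();print(z,round(s["time_s"],2),np.round(s["ee_pos"],4),np.round(s["ft_force"],2))
    if s["ft_force"][2]>15:break
c=manip.camera("side");cv2.imwrite("pics/side3c.png",cv2.resize(c["color"][80:290,300:500],None,fx=2.8,fy=2.8)[:,:,::-1])
```

```text
5.4833 -0.2677300281429344
0.22 5.88 [ 0.4297 -0.0119  0.2195] [ 0.69 -0.44  0.13]
0.21 6.2 [ 0.4298 -0.012   0.2096] [ 0.66 -0.04  0.18]
0.205 6.45 [ 0.4298 -0.0119  0.2048] [-0.07 -0.72  0.13]
0.2 6.7 [ 0.4298 -0.012   0.1997] [ 0.13 -0.4   0.51]
0.195 6.95 [ 0.4298 -0.012   0.1947] [-0.05  0.36 -0.56]
```

View pics/side3c.png

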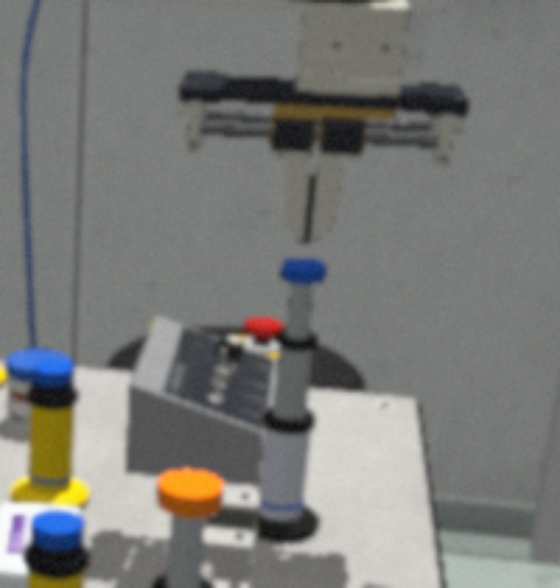

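Still no contact at TCP z = 0.195. The tip at crop (306,243) is above the cap at (303,263), so either there is a z offset or the tip is behind the cap. I'll compare the rays.

Run:
```python
from cell import manip
from h import *
s=manip.state();X=np.array(s["ee_pos"]);S=manip.camera("side");T=manip.camera("top")
for nm,px,z in(("before",(411.3,146.7),.2355),("now",(409.3,166.9),.195)):
  for dz in(0,.016,.033):print(nm,dz,plane(S,px,z+dz))
print("gripper top proj for body z .261..:",proj(T,X+[0,0,.066]),proj(T,X+[0,0,.1]))
cv2.imwrite("pics/top3c.png",cv2.resize(T["color"][250:400,270:450],None,fx=4,fy=4)[:,:,::-1])
```

```text
before 0 [ 0.42906482 -0.13835337  0.2355    ]
before 0.016 [ 0.42941381 -0.0687608   0.2515    ]
before 0.033 [0.42978462 0.00518131 0.2685    ]
now 0 [ 0.4289991  -0.11751018  0.195     ]
now 0.016 [ 0.42930375 -0.05860159  0.211     ]
now 0.033 [0.42962744 0.0039888  0.228     ]
gripper top proj for body z .261..: [350.12729437 324.1079105 ] [351.48726892 324.8707953 ]
```

View pics/top3c.png

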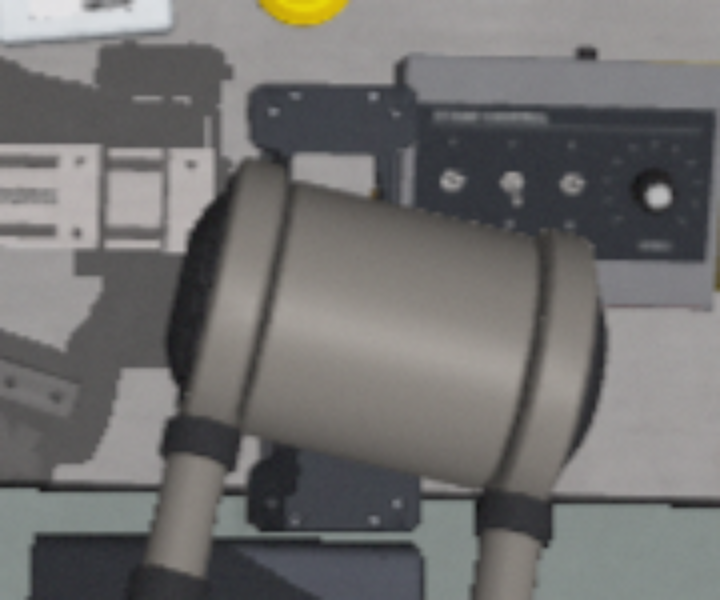

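The top view puts the gripper body at about the commanded x and y, so it is a z offset: the shut tips are about 30 mm above the reported TCP. They are over the cap, so I'll keep pressing, guarded by force.

Run:
```python
from cell import manip
from h import *
for z in np.arange(.189,.125,-.006):
    manip.move_straight([.43,-.012,z],feed=.05)
    s=manip.state();print(round(z,3),round(s["time_s"],2),np.round(s["ee_pos"],4),np.round(s["ft_force"],1))
    if s["ft_force"][2]>6.5 :break
c=manip.camera("side");cv2.imwrite("pics/side4c.png",cv2.resize(c["color"][80:290,300:500],None,fx=2.8,fy=2.8)[:,:,::-1])
```

```text
0.189 7.37 [ 0.4297 -0.0119  0.1886] [0.2 0.  0.7]
0.183 7.63 [ 0.4297 -0.012   0.1826] [ 0.7  0.1 -0.6]
0.177 7.9 [ 0.4298 -0.0119  0.1767] [-0.2 -0.7 -0.1]
0.171 8.17 [ 0.4297 -0.0119  0.1706] [ 0.3 -0.3 -0.4]
0.165 8.43 [ 0.4298 -0.0119  0.1646] [ 0.2  0.4 -0. ]
0.159 8.7 [ 0.4297 -0.012   0.1586] [0.  0.7 0. ]
0.153 8.97 [ 0.4297 -0.012   0.1526] [ 0.  -0.1 -0.4]
0.147 9.23 [ 0.4297 -0.012   0.1466] [-0.4 -0.4 -0.1]
0.141 9.5 [ 0.4297 -0.012   0.1406] [ 0.5 -0.1  0.6]
0.135 9.77 [ 0.4298 -0.012   0.1346] [-0.7 -0.3  0.3]
0.129 10.03 [ 0.4298 -0.0119  0.1288] [0.3 0.2 0.3]
```

View pics/side4c.png

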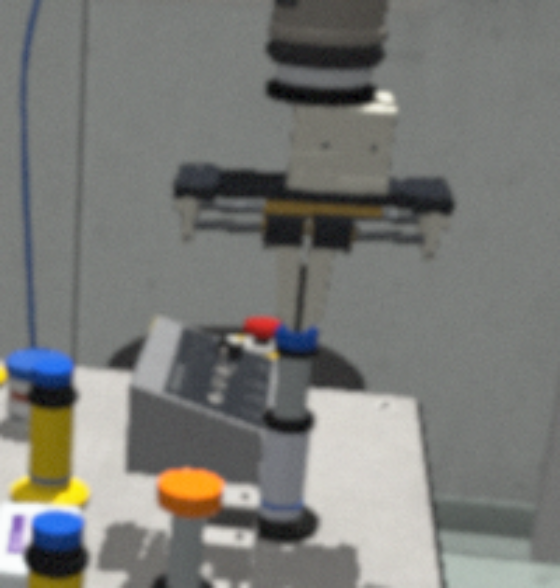

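The tip is on the cap, and the cap at crop (297,340) now sits on its collar at (297,347), so the inner tube is home or nearly so. The force reading stayed near 0, so I can't rely on it. For the stop I'll watch joint efforts, TCP lag and the cap pixel.

Run:
```python
from cell import manip
from h import *
B=((100,120,70),(130,255,255))
def rep(z):
    s=manip.state();c=manip.camera("side");b=blob(c,(385,185,430,260),*B)
    print(round(z,4),round(s["time_s"],2),"err mm",round((s["ee_pos"][2]-z)*1e3,2),np.round(s["ft_force"],1),np.round(s["joint_efforts"],2)[1:5],"cap",np.round(b[0],1),b[1])
    return c
rep(.129)
for z in np.arange(.123,.1,-.006):
    manip.move_straight([.43,-.012,z],feed=.05)
    c=rep(z)
cv2.imwrite("pics/side5c.png",cv2.resize(c["color"][80:290,300:500],None,fx=2.8,fy=2.8)[:,:,::-1])
```

```text
0.129 10.08 err mm -0.18 [-0.   0.5 -0.9] [-34.41 -21.17   0.06   0.04] cap [405.6 200.8] [399 197  14   8  95]
0.123 10.4 err mm -0.15 [-1.   0.5 -0. ] [-3.457e+01 -2.089e+01  6.000e-02  2.000e-02] cap [405.5 203.5] [399 199  14   9  97]
0.117 10.72 err mm -0.16 [-0.8 -0.1  0.7] [-3.474e+01 -2.061e+01  6.000e-02  2.000e-02] cap [405.6 206.3] [399 202  15   9 100]
0.111 11.03 err mm -0.15 [0.9 0.3 0.5] [-3.490e+01 -2.032e+01  6.000e-02  2.000e-02] cap [405.4 209.1] [397 205  17   9 102]
0.105 11.35 err mm -0.15 [-1.1  0.8 -0.8] [-3.507e+01 -2.002e+01  6.000e-02  2.000e-02] cap [404.7 211.7] [397 207  16   9 106]
```

View pics/side5c.png

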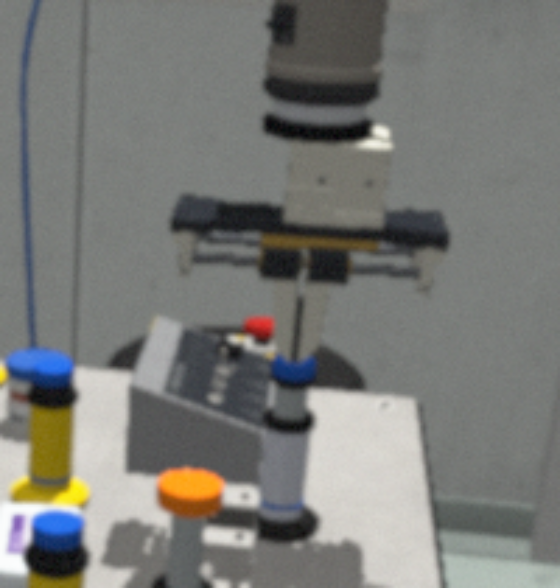

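Run:
```python
from cell import manip
from h import *
c=manip.camera("side");cv2.imwrite("pics/z5.png",cv2.resize(c["color"][185:285,370:440],None,fx=6,fy=6,interpolation=cv2.INTER_CUBIC)[:,:,::-1])
```

```text
(no output)
```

View pics/z5.png

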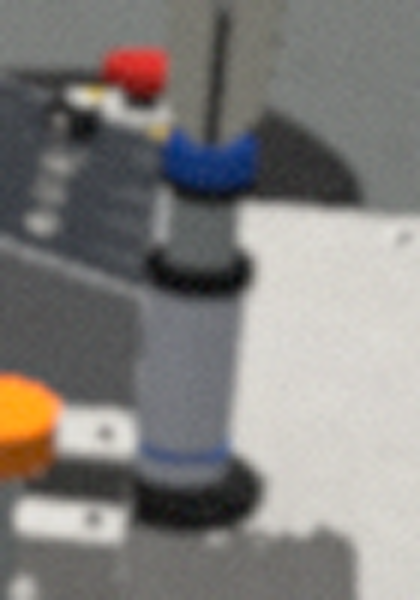

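The zoom shows only the 25 mm middle tube between the cap with its collar (210,170) and the rim (200,268). So the inner tube is home and the middle tube is going in. I carry on, with finer steps near the stop.

Run:
```python
from cell import manip
from h import *
B=((100,120,70),(130,255,255))
def rep(z):
    s=manip.state();c=manip.camera("side");b=blob(c,(385,185,430,260),*B);e=(s["ee_pos"][2]-z)*1e3
    print(round(z,4),round(s["time_s"],2),"err mm",round(e,2),np.round(s["ft_force"],1),np.round(s["joint_efforts"],2)[1:3],"cap",np.round(b[0],1),b[1])
    return c,e
for z in [.099,.094,.091,.0885,.0865,.085,.0835,.082,.0805]:
    manip.move_straight([.43,-.012,z],feed=.04)
    c,e=rep(z)
    if e>.25:break
cv2.imwrite("pics/z6.png",cv2.resize(c["color"][185:285,370:440],None,fx=6,fy=6,interpolation=cv2.INTER_CUBIC)[:,:,::-1])
```

```text
0.099 11.75 err mm -0.1 [0.3 0.1 0.4] [-35.26 -19.74] cap [404.3 214.2] [397 210  16   9 109]
0.094 12.07 err mm -0.12 [-1.   0.2 -0. ] [-35.42 -19.48] cap [404.1 216.4] [397 212  16   9 104]
0.091 12.38 err mm 0.03 [-0.3  0.1  2.3] [-34.62 -19.04] cap [404.  217.7] [397 214  16   9  98]
0.0885 12.68 err mm 0.09 [-2.1  0.4  4. ] [-34.16 -18.74] cap [403.7 218.8] [397 215  15   9  93]
0.0865 12.97 err mm 0.1 [ 0.  -0.8  4.1] [-33.82 -18.5 ] cap [403.5 219.8] [397 216  15   8  91]
0.085 13.28 err mm 0.14 [-0.7 -0.1  6.1] [-33.56 -18.33] cap [403.2 220.5] [396 216  16   9  94]
0.0835 13.57 err mm 0.12 [-1.2  0.7  5.3] [-33.56 -18.24] cap [403.  221.2] [396 217  15   9  96]
0.082 13.88 err mm 0.15 [-1.2  0.2  4.9] [-33.6  -18.16] cap [402.9 221.8] [396 218  15   8  91]
0.0805 14.18 err mm 0.4 [-1.6  0.8  9.2] [-32.45 -17.79] cap [402.9 222.4] [396 218  15   9  94]
```

View pics/z6.png

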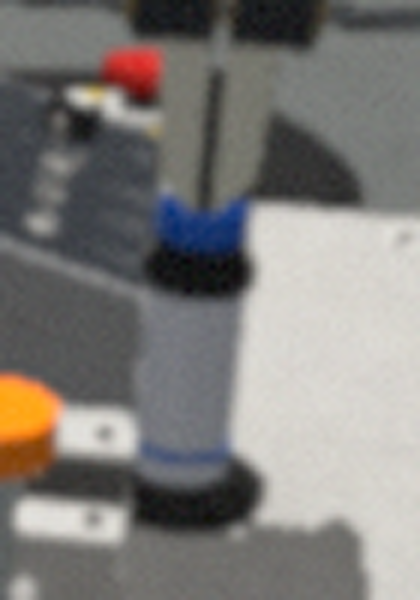

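Resistance is now rising, and the black collar is nearly on the rim. I press on in 1.5 mm steps until there is a clear firm stop.

Run:
```python
from cell import manip
from h import *
B=((100,120,70),(130,255,255))
def rep(z):
    s=manip.state();c=manip.camera("side");b=blob(c,(385,185,430,260),*B);e=(s["ee_pos"][2]-z)*1e3
    print(round(z,4),round(s["time_s"],2),"err mm",round(e,2),np.round(s["ft_force"],1),np.round(s["joint_efforts"],2)[1:3],"cap",np.round(b[0],1),b[1])
    return c,s["ft_force"][2]
for z in [.079,.0775,.076,.0745,.073,.0715,.07]:
    manip.move_straight([.43,-.012,z],feed=.03)
    c,f=rep(z)
    if f>30:break
cv2.imwrite("pics/z7.png",cv2.resize(c["color"][185:285,370:440],None,fx=6,fy=6,interpolation=cv2.INTER_CUBIC)[:,:,::-1])
```

```text
0.079 14.47 err mm 1.64 [-6.6  1.6 22.1] [-27.06 -16.35] cap [402.8 222.5] [396 218  15   9  93]
0.0775 14.78 err mm 2.87 [-9.5  1.8 34.8] [-21.63 -14.86] cap [402.8 222.5] [396 218  15   9  93]
```

View pics/z7.png

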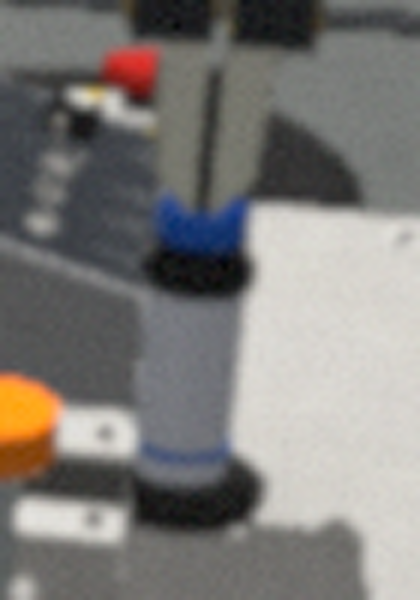

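Firm stop: the force rose to 35 N and the cap pixel stayed at 222.5. I retreat straight up and check the heights with the arm out of the way.

Run:
```python
from cell import manip
from h import *
manip.move_straight([.43,-.012,.25],feed=.12)
manip.goto([0.28,-0.40,0.28],[-np.pi/2,0,-2.5])
S=manip.camera("side");T=manip.camera("top")
B=((100,120,70),(130,255,255));O=((5,150,120),(22,255,255))
for nm,sb,tb,k in(("blue",(385,200,430,250),(325,300,370,345),B),("orange",(345,240,390,270),(145,280,180,310),O)):
    cs,ss=blob(S,sb,*k);ct,st=blob(T,tb,*k);print(nm,cs,ss,ct,st,tri(S,cs,T,ct))
s=manip.state();print(s["time_s"],s["ee_pos"],s["ft_force"])
cv2.imwrite("pics/end.png",S["color"][:,:,::-1])
cv2.imwrite("pics/endz.png",cv2.resize(S["color"][185:285,345:445],None,fx=6,fy=6,interpolation=cv2.INTER_CUBIC)[:,:,::-1])
cv2.imwrite("pics/endt.png",T["color"][:,:,::-1])
```

```text
blue [403.11764706 221.02205882] [396 216  16  11 136] [345.47826087 321.53140097] [338 314  16  16 207] [ 0.43000071 -0.01307532  0.10645752]
orange [367.49371069 255.18553459] [357 247  22  18 318] [162.87387387 295.13063063] [155 287  17  17 222] [0.47505908 0.35620249 0.19601   ]
18.0583 [ 0.28078051 -0.39921842  0.28003029] [-0.19093243  0.62558979 -0.06218499]
```

View pics/endz.png

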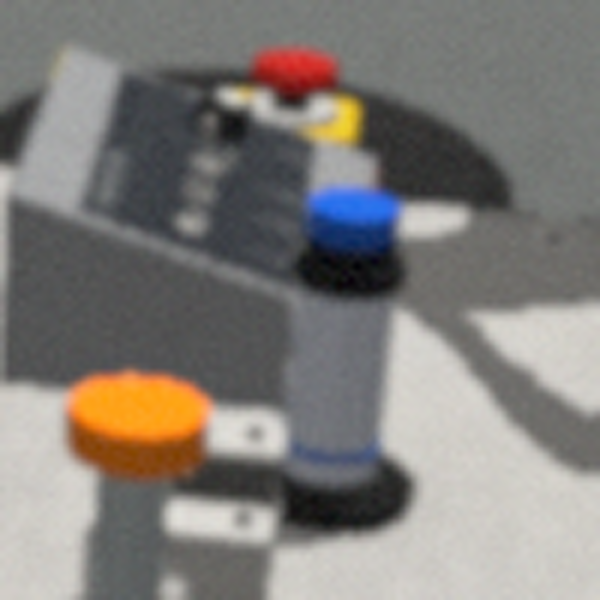

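View pics/endt.png

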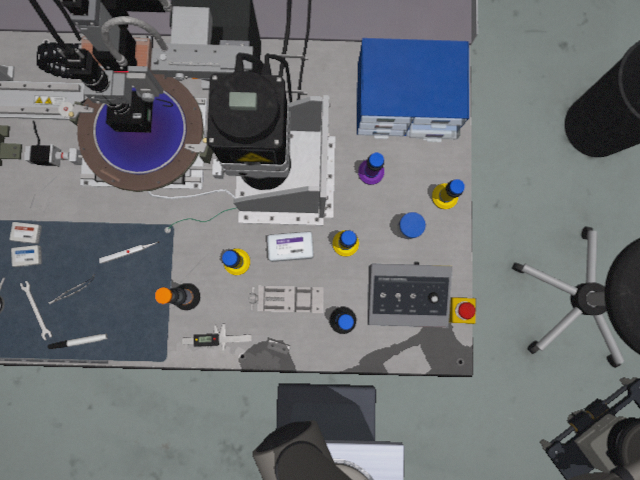

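The mast is fully collapsed: the cap, collar and rim are stacked at crop (350,215–290), and the cap centre is at z ≈ 0.1065 against about 0.109 expected. The orange cap hasn't moved and the arm is clear, so I hand in.

```bash
python3 -c "
from cell import manip
manip.sign_off()"
```

```text
the job is handed in; nothing more can be done
```

The blue-capped mast is collapsed and the job is handed in. I pressed it straight down with the shut fingertips, inner tube home first, then the middle tube, and moved the arm clear at 18.1 s on the clock.

- **Blue mast:** it came to a firm stop. The force rose to 35 N while the cap stopped moving in the side view. With the arm clear, the cap centre measured z ≈ 0.106 m, against about 0.109 m expected when fully home. The picture shows the cap, collar and rim stacked with no tube showing.
- **Orange mast:** its cap measured the same position as at the start, to within 0.1 mm.

**Checks that disagreed:**
- **Fingertip height:** the shut fingertips were about 30 mm above the reported TCP.
- **Force reading:** it stayed near zero while the tubes slid. I judged progress from the pictures and the TCP lag, and used the force only for the final stop.

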